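Open the ratchet stop on the lavadero rail

ROBOT

A 6-joint arm with a two-finger parallel gripper is mounted at the origin on the work surface. World frame = base frame: x ahead of the robot, y to its left, z up, the work surface at z = 0. Lengths are in m, angles in degrees, forces in N, time in s.
With the tool pointing down it reaches from about 0.25 to 0.725 m from the base axis. Payload 9.7 kg.
Tool frame: the origin (TCP) lies at the very end of the fingers, on their centre line; the grasp point (between the pads) lies 19 mm behind it; y points along the fingers, x is the direction in which the jaws open and shut, and the axes are right-handed (so a half turn about y gives the same grasp; the last joint's range is limited). The gripper opens to 85 mm and grips with 20 to 120 N. Pads are 22 mm wide; open, the fingers measure 114 mm over their backs; the gripper's body (76 mm by 85 mm) begins 54 mm behind the grasp point. The pads swing forward as they close: fully open they stand 13 mm farther back than shut.
Start: joints at [-64.515, 4.979, 10.078, 95.1, 0, 90], TCP at [0.237, -0.496, 0.231] pointing down, gripper open.
Joint ranges: [-179.16, 179.16], [-48.56, 103.87], [-65.8, 70.77], [-126.05, 130.52], [-82.76, 87.17], [-180, 180]. Speed limits (degrees/s): [127.2, 127.2, 147.25, 180, 180, 180].

INTERFACE

Orientations are given as [roll, pitch, yaw] about the fixed x, y, z axes, in that order (R = Rz(yaw) Ry(pitch) Rx(roll)).
In Python, from workcell import bot gives the robot as it stands.
- The arm moves only by the shell command python3 -m jog 'ROWS' [FORCE]. ROWS is JSON, a list of rows, each a list of 7 numbers: the closure, from 0 (fully open) to 1 (shut), then the shift along the world's x, y, z in units of 25 mm (1.0 is 25 mm), then the turn, a rotation vector about the world's x, y, z in units of 5 degrees (1.0 is 5 degrees). A call has 1 to 5 rows; each row is the pose to reach, as a shift and turn from the pose commanded when the call began; what a row does not reach only later rows make up. A row lasts 1/10 s, in which the tool goes at most 50 mm and 8.59 degrees, less where a joint would pass 70% of its speed; a pose out of reach is approached as far as the arm can. A call with a gripper value outside its range is refused whole. The fingers move at their own pace and stop on an object; FORCE is the grip in N (left out, the last holds). Time passes only in rows, so rows that repeat a pose let the fingers close. It gives the time, the measured TCP pose, the force and the opening at its end, in the units of the state.
- bot.get_obs(): the state, without advancing time (a new reading comes with each control period).
- bot.camera(name): name is "side" or "top" or "wrist"; returns (picture, depth): 480x640x3 uint8, red, green, blue; 480x640 float32, m along the optical axis (not along the pixel's ray), 0 where there is no reading.
- bot.camera_model(name): a dict with "fx", "fy", "cx", "cy" (pixels), "k1" (the pictures are not rectified: a ray, as slopes to the right and down, at radius r is drawn at 1 + k1 r^2 times it, then the intrinsics apply), "rvec" (rotation vector, rad) and "tvec" (3), from world to camera coordinates, as OpenCV has them; the wrist camera has in their place "tool_from_camera" (4x4, takes a point from camera to tool coordinates, whose origin is the TCP and whose axes are the tool frame's). Camera axes: x right, y down, z forward; pixel columns grow to the right and rows downward; lengths in m; the calibration is good to about 2 mm. A picture is of the moment at which its call begins: read the wrist's pose just before it. camera_model takes no time and is no camera call.
- bot.job_done(): hands the job in, once; it reports no verdict.
Trained networks look in the newest picture that a camera, given by its name, has taken for a name from the list of things; names that differ only in an ending like _2 or _b are one class to them, and where a whole thing is asked for, a point or a joint stands for the part that bears it (a point fixed in the world has none). Each returns a list of dicts, best first, with "conf" (0 to 1); they miss things now and then, are a little off and sometimes report something else, mostly with a low value. They report only what shows in the picture. A call takes as long as a camera call.
- bot.regions_of(camera, label): "pixels" (480x640 bool, what is visible of it) and "point" ([row, column] in pixels, amid what is visible of it).
The state is a dict: "time": time; "q": joint angles; "qd": joint speeds; "joint_efforts": joint torques, N m; "ee_pos": TCP position; "tcp_rot": TCP orientation; "wrist_force": force on the tool from outside, world axes, zero at the start; "torque": the same for the moment, N m; "opening": finger opening in m.
Only numpy, scipy, OpenCV 4.12 (cv2) and the standard library are available. Lean on these libraries where they do the work, as an engineer would, in place of code of your own. Each camera call takes 0.05 s, during which the arm holds its last target. There are 200 camera calls.

TASK

Make room on the rail of the washing trough: with the fingertips press down the release tab on top of the sliding stop and, keeping it pressed, push the stop back along its toothed bar, away from the green soap holder, until it is fully home against the far end block. Then let go and move clear. Grasp and lift nothing, and leave the soap holder, mug, clothespins, scrubber and organiser drawers where they are.

Things in the scene. Friction and masses are not known exactly. Their poses are not given: they have to be found in the camera images.
- rail: fixed ratchet rail: toothed steel bar (24 mm wide, crests 45 mm up) between two grey end blocks (50 mm wide, 50 high). Origin on the rim under the bar's axis; +x along the bar, the way the stop opens; z up; the lane where things stand is at -y. The near block with a fixed upright plate (140 mm wide, 55 high) has its inner face at x = -160 mm, the far block at +190
- rail_end (a point): centre of the far end block's inner face, 25 mm above the rim, where the stop goes home. The stop is a grey carriage 120 mm long round the bar, with an aluminium plate 55 mm high across the lane at its front (-x); its front face is at rail x = -72 mm + joint stop. It slides with 1.5 N friction plus 8 N per m/s and cannot be lifted off
- stop (a joint): place of the sliding stop along the bar in m: grows as it opens (rail +x), 0 to 0.05 at the start, 0.14 fully home. A spring pawl on the teeth (8 mm apart) blocks opening, after up to 8 mm of play, unless the release tab is pressed. Pushing on the stop before pressing wedges the pawl and makes the tab hard to press
- stop_shoulder (a point): centre of the front (-x) face of the upright shoulder on the stop, right behind the tab: 52 mm wide, 10 mm thick, from 70 to 105 mm above the rim. A finger that holds the tab down pushes the stop here. It lies 56 mm behind (+x of) the stop's front face
- tab (a joint): angle of the release tab in rad: 0 up, 0.2 fully pressed; the pawl is clear of the teeth above 0.10. At rest it stands anywhere from 0 to 0.09, as the pawl lies in a tooth gap or on a crest. Springs back when let go, so keep it down while pushing
- tab_pad (a point): centre of the top of the release tab: black ribbed pad on the stop, 44 mm along the bar, 46 across, 75 mm above the rim when up, rear edge 2 mm from the shoulder. A rocker pivoting 53 mm behind the pad's centre and 19 mm below its top: fully pressed the centre goes down 10 mm, the edge by the shoulder 6 mm. Takes about 3 N at first, 6 N at the end, 40 mm from the pivot
- soap_holder: green slotted plastic soap holder, 72 x 110 x 24 mm, standing loose in the lane between the fixed plate and the stop; origin at the centre of its underside
- mug: white ceramic mug, 80 mm across, 92 mm high, loose beyond the lane; origin at the centre of its underside
- scrubber: stainless steel pot scrubber with its handle, 190 mm long, lying loose to the right; origin on its underside
- organiser_drawer0_handle (a point): knob of the upper drawer of a small white plastic organiser (fixed, 150 x 190 x 130 mm) standing to the left; the drawers slide
- organiser_drawer1_handle (a point): knob of the organiser's lower drawer
- pin0: yellow clothespin, 72 x 12 x 10 mm, lying loose on the robot's side of the bar; origin at the centre of its underside
- pin1: yellow clothespin, 72 x 12 x 10 mm, lying loose on the robot's side of the bar; origin at the centre of its underside
- pin2: yellow clothespin, 72 x 12 x 10 mm, lying loose beyond the lane; origin at the centre of its underside
- pin3: yellow clothespin, 72 x 12 x 10 mm, lying loose to the right, near the scrubber; origin at the centre of its underside

How it is judged (in metres and radians):
On the way, in this order (a step that is already met when the one before it is completed fails the run):
1. the release tab is pressed while the stop is still near its start (value of joint tab above 0.12 rad and value of joint stop below 0.07 m), for 0.1 s.
2. the stop is pushed back fully home against the far end block (value of joint stop above 0.135 m), for 0.1 s.
At the end, for the whole second after the job is handed in: The stop is within 5 mm of the far end block, at rest, its tab sprung back up, and every bystander within 20 mm of where it began (value of joint stop above 0.135 m and velocity of joint stop below 0.01 m/s and value of joint tab below 0.1 rad and distance of each of soap_holder, mug, scrubber, pin0, pin1, pin2, pin3 from where it was at the start of the episode below 0.02 m); the robot touches nothing.
It fails at once if the soap holder is lifted or shifted by more than 20 mm (distance of soap_holder from where it was at the start of the episode above 0.02 m).
It fails at once if the mug is lifted, shifted by more than 20 mm or tipped (distance of mug from where it was at the start of the episode above 0.02 m or angle between mug's own z axis and vertical above 0.4 rad).
It fails at once if a clothespin is lifted or shifted by more than 20 mm (distance of any of pin0, pin1, pin2, pin3 from where it was at the start of the episode above 0.02 m).
It fails at once if the scrubber is lifted or shifted by more than 20 mm (distance of scrubber from where it was at the start of the episode above 0.02 m).
It fails at once if an organiser drawer is moved by more than 20 mm (distance of any of organiser_drawer0_handle, organiser_drawer1_handle from where it was at the start of the episode above 0.02 m).
It also fails if it takes over 32 s, if anything falls off the work surface, if the arm or the gripper's body presses on something with over 40 N, if the wrist force passes 120 N, or if a joint passes its speed limit or range.

## Working session

There is one attempt and no reset: what is moved stays moved. The work goes in short steps, Python scripts to look and compute and a shell command to move; the robot and the scene stay as the last step left them, time stands still between calls to the robot, and variables do not carry over. Pictures are saved under pics/ and viewed, about 8 in all and at most 12, crops included, and the job is handed in when it is done.

```bash
mkdir -p pics; cat > h.py <<'E'
from workcell import bot
import numpy as np, cv2
from scipy.spatial.transform import Rotation as R
def world(cam,d,mask,obs=None):
    m=bot.camera_model(cam); r,c=np.nonzero(mask&(d>0)); z=d[r,c]
    K=np.array([[m['fx'],0,m['cx']],[0,m['fy'],m['cy']],[0,0,1.]])
    p=cv2.undistortPoints(np.stack([c,r],1).astype(float)[:,None],K,np.array([m['k1'],0,0,0.]))[:,0]
    P=np.c_[p*z[:,None],z]
    if 'rvec' in m:
        Rm=cv2.Rodrigues(np.array(m['rvec'],float))[0]; return (P-np.array(m['tvec']).ravel())@Rm
    T=np.array(m['tool_from_camera']); P=P@T[:3,:3].T+T[:3,3]
    return P@R.from_euler('xyz',obs['tcp_rot'],degrees=True).as_matrix().T+np.array(obs['ee_pos'])
def save(n,im): cv2.imwrite('pics/'+n,im[:,:,::-1])
E
python3 - <<'E'
from h import *
o=bot.get_obs(); print(o)
for cam in ('top','side'):
    im,d=bot.camera(cam); save(cam+'1.png',im)
    for l in ('tab_pad','stop_shoulder','rail','soap_holder','mug','pin0','scrubber'):
        for g in bot.regions_of(cam,l)[:4]:
            P=world(cam,d,g['pixels'])
            print(cam,l,round(g['conf'],2),g['point'],g['pixels'].sum(),np.round(np.median(P,0),3) if len(P) else None,np.round(np.percentile(P,[3,97],axis=0),3).tolist() if len(P) else None)
E
```

```text
{'time': 0.0, 'q': array([-6.45149527e+01,  5.00994263e+00,  1.00328062e+01,  9.50975562e+01,
       -1.60443564e-03,  9.00015837e+01]), 'qd': array([-0.03460687, -0.13859652, -0.05004869, -0.00612897, -0.08398613,
       -0.01581331]), 'joint_efforts': array([ 1.25582017e-03, -5.20383167e+01,  4.64807475e+01,  1.61452655e-02,
        1.11858000e-05,  2.44199285e-06]), 'ee_pos': array([ 0.23654716, -0.49628325,  0.2305794 ]), 'tcp_rot': array([-9.00016065e+01,  7.46925705e-02, -6.45165364e+01]), 'wrist_force': array([ 0.00597345,  0.49899978, -0.06396836]), 'torque': array([-0.01642923,  0.02084055,  0.00655502]), 'opening': 0.08538609360156203}
top tab_pad 0.66 [238.4, 304.5] 614 [0.56  0.024 0.071] [[0.533, -0.008, 0.064], [0.577, 0.091, 0.076]]
top stop_shoulder 0.57 [241.1, 301.6] 1219 [0.562 0.035 0.069] [[0.533, -0.034, 0.0], [0.626, 0.093, 0.106]]
top rail 0.68 [237.9, 307.4] 3790 [0.564 0.019 0.044] [[0.498, -0.183, -0.0], [0.626, 0.252, 0.092]]
top soap_holder 0.65 [225.7, 361.3] 987 [ 0.6  -0.11  0.01] [[0.544, -0.152, 0.002], [0.651, -0.075, 0.027]]
top soap_holder 0.28 [2
[... 1268 characters left out ...]
262 [0.489 0.103 0.008] [[0.47, 0.071, 0.001], [0.507, 0.131, 0.011]]
side pin0 0.71 [279.7, 371.3] 217 [ 0.472 -0.043  0.008] [[0.451, -0.076, -0.0], [0.492, -0.017, 0.012]]
side pin0 0.55 [261.6, 234.8] 180 [0.744 0.085 0.009] [[0.723, 0.058, 0.003], [0.767, 0.11, 0.012]]
side pin0 0.5 [318.5, 323.4] 259 [0.489 0.103 0.008] [[0.471, 0.072, 0.001], [0.507, 0.131, 0.011]]
side pin0 0.49 [218.6, 478.3] 166 [ 0.361 -0.397  0.008] [[0.337, -0.423, -0.001], [0.388, -0.372, 0.012]]
side scrubber 0.86 [186.1, 412.1] 775 [ 0.562 -0.435  0.019] [[0.444, -0.479, -0.0], [0.623, -0.409, 0.03]]
side scrubber 0.65 [206.2, 298.3] 1617 [ 0.712 -0.103  0.059] [[0.679, -0.162, 0.001], [0.786, -0.079, 0.092]]
```

```bash
python3 - <<'E'
from h import *
full=np.ones((480,640),bool)
C=[]
for cam in ('top','side'):
    im,d=bot.camera(cam); P=world(cam,d,full); C.append(P)
    cr=im[170:330,200:440] if cam=='top' else im[170:360,180:440]
    save(cam+'c.png',cv2.resize(cr,None,fx=3,fy=3,interpolation=cv2.INTER_CUBIC))
    P=P[(abs(P[:,0]-.57)<.1)&(P[:,1]>-.25)&(P[:,1]<.32)]
    for lo,hi in((.08,.11),(.062,.08),(.049,.06),(.04,.049)):
        Q=P[(P[:,2]>lo)&(P[:,2]<hi)]
        print(cam,lo,len(Q),np.round(np.median(Q,0),4),np.round(np.percentile(Q,[2,50,98],axis=0),3).tolist())
    Q=P[(P[:,2]>.038)&(P[:,2]<.047)&(abs(P[:,0]-.555)<.03)]
    v,m=np.linalg.eigh(np.cov(Q[:,:2].T)); print('bar dir',m[:,1],Q.mean(0),len(Q))
    for y in np.arange(-.2,.3,.01):
        S=P[(abs(P[:,1]-y)<.004)&(abs(P[:,0]-.555)<.012)]
        if len(S): print(round(y,2),len(S),np.round(np.percentile(S[:,2],[10,50,90]),3))
E
```

```text
top 0.08 121 [0.559 0.041 0.105] [[0.535, 0.033, 0.082], [0.559, 0.041, 0.105], [0.584, 0.051, 0.109]]
top 0.062 675 [0.5603 0.0263 0.0707] [[0.532, -0.008, 0.063], [0.56, 0.026, 0.071], [0.583, 0.094, 0.077]]
top 0.049 655 [ 0.5774 -0.0274  0.0533] [[0.498, -0.162, 0.049], [0.577, -0.027, 0.053], [0.649, 0.221, 0.059]]
top 0.04 1099 [ 0.5554 -0.0124  0.0435] [[0.511, -0.152, 0.04], [0.555, -0.012, 0.043], [0.609, 0.218, 0.049]]
bar dir [0.17750138 0.98412055] [0.55201729 0.00649967 0.0425684 ] 690
-0.2 37 [-0.003 -0.001  0.002]
-0.19 34 [-0.003  0.     0.002]
-0.18 31 [-0.002  0.     0.003]
-0.17 34 [-0.003  0.     0.005]
-0.16 26 [-0.002  0.001  0.003]
-0.15 27 [0.022 0.053 0.056]
-0.14 44 [0.005 0.023 0.052]
-0.13 35 [-0.001  0.006  0.01 ]
-0.12 33 [0.001 0.006 0.011]
-0.11 27 [0.002 0.009 0.023]
-0.1 31 [0.    0.01  0.025]
-0.09 28 [0.004 0.01  0.024]
-0.08 36 [0.006 0.011 0.041]
-0.07 32 [0.002 0.022 0.035]
-0.06 27 [-0.003  0.001  0.042]
-0.05 35 [-0.002  0.003  0.043]
-0.04 30 [-0.002  0.004  0.044]
-0.03 32 [-0.001  0.042  0.045]
-0.02 37 [0.041 0.049 0.058]
-0.01 34 [0.043 0
[... 1958 characters left out ...]
     0.048  0.07 ]
0.08 129 [-0.     0.045  0.067]
0.09 91 [-0.     0.036  0.062]
0.1 112 [-0.001  0.032  0.052]
0.11 52 [-0.001  0.     0.041]
0.12 43 [-0.001  0.     0.03 ]
0.13 33 [-0.001 -0.     0.001]
0.14 39 [-0.001  0.     0.001]
0.15 39 [-0.001  0.     0.002]
0.16 39 [-0.001 -0.     0.002]
0.17 39 [-0.001 -0.     0.001]
0.18 36 [-0.002 -0.     0.001]
0.19 42 [-0.001 -0.     0.001]
0.2 42 [-0.001 -0.     0.001]
0.21 45 [-0.001  0.     0.002]
0.22 43 [-0.002 -0.     0.001]
0.23 48 [-0.002  0.     0.001]
0.24 41 [-0.001 -0.     0.001]
0.25 53 [-0.002 -0.     0.002]
0.26 46 [-0.001 -0.     0.001]
0.27 46 [-0.002  0.     0.001]
0.28 39 [-0.002 -0.     0.001]
0.29 51 [-0.001  0.001  0.002]
```

View pics/topc.png

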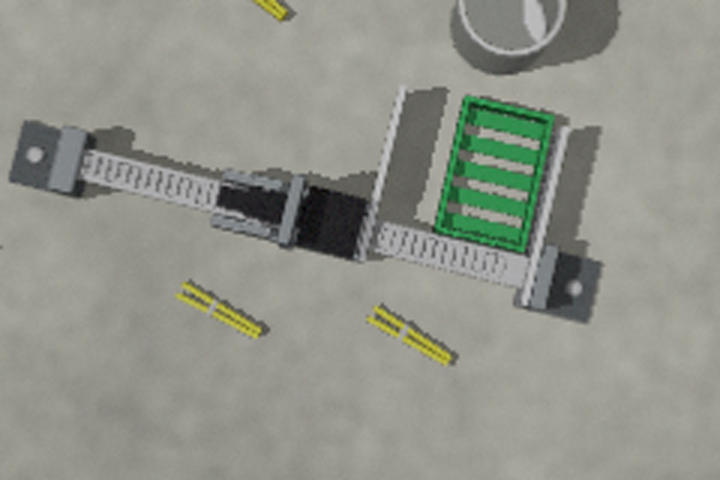

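View pics/sidec.png

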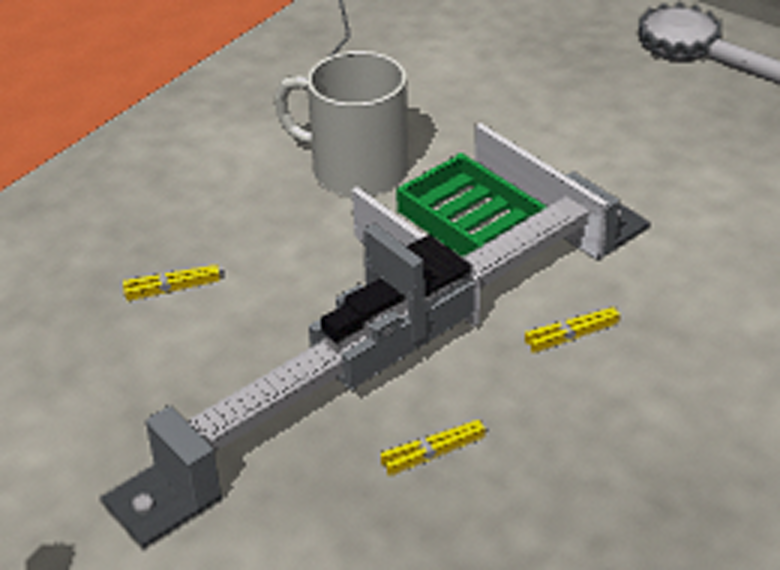

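```bash
python3 - <<'E'
from h import *
full=np.ones((480,640),bool)
for cam in ('top','side'):
    im,d=bot.camera(cam); P=world(cam,d,full)
    P=P[(abs(P[:,0]-.57)<.1)&(P[:,1]>-.25)&(P[:,1]<.32)]
    u=np.array([.238,.971]); u/=np.linalg.norm(u); c=np.array([.558,.04])
    for it in range(6):
        n=np.array([u[1],-u[0]]); s=(P[:,:2]-c)@u; t=(P[:,:2]-c)@n
        m=(P[:,2]>.038)&(P[:,2]<.048)&(abs(t)<.016)&((s>.075)&(s<.17)|(s<-.07)&(s>-.16))
        k=np.polyfit(s[m],t[m],1); c=c+n*k[1]; u=u+n*k[0]; u/=np.linalg.norm(u)
    n=np.array([u[1],-u[0]]); s=(P[:,:2]-c)@u; t=(P[:,:2]-c)@n; z=P[:,2]
    print(cam,'u',u,np.degrees(np.arctan2(u[0],u[1])),'c',c,m.sum())
    def pr(nm,m): print(nm,m.sum(),'s',np.round(np.percentile(s[m],[3,50,97]),4),'t',np.round(np.percentile(t[m],[3,50,97]),4),'z',np.round(np.median(z[m]),4))
    pr('shoulder top',(z>.1)&(z<.11)&(abs(s)<.06))
    pr('plate top',(z>.051)&(z<.06)&(t>.035)&(s<0)&(s>-.12))
    pr('farblock top',(z>.046)&(z<.054)&(s>.15))
    pr('nearblock',(z>.046)&(z<.054)&(s<-.15)&(t<.03))
    pr('pad',(z>.065)&(z<.08)&(s<-.002)&(s>-.06)&(abs(t)<.022))
    q=(z>.065)&(z<.08)&(s<-.004)&(s>-.04)&(abs(t)<.02); print('pad slope',np.polyfit(s[q],z[q],1))
    print('end slope dirs')
E
```

```text
top u [0.22476012 0.97441413] 12.988772611507757 c [0.55994545 0.03952381] 800
shoulder top 108 s [-0.0025  0.0022  0.0069] t [-0.0241  0.0007  0.0245] z 0.1047
plate top 92 s [-0.0584 -0.0556 -0.0529] t [0.037  0.0737 0.1135] z 0.0553
farblock top 168 s [0.1594 0.1787 0.1882] t [-0.0232 -0.0012  0.0227] z 0.0497
nearblock 156 s [-0.1998 -0.1906 -0.1651] t [-0.0234 -0.001   0.0244] z 0.0501
pad 399 s [-0.0479 -0.0268 -0.0048] t [-0.0205 -0.      0.0206] z 0.0722
pad slope [0.0260248  0.07294998]
end slope dirs
side u [0.22562333 0.97421461] 13.039535196030888 c [0.55908172 0.03973866] 807
shoulder top 108 s [-0.0016  0.0047  0.0084] t [-0.0235 -0.0006  0.0249] z 0.1046
plate top 85 s [-0.0574 -0.0536 -0.0512] t [0.0425 0.0795 0.1164] z 0.0546
farblock top 229 s [0.1719 0.1816 0.1908] t [-0.0225 -0.0001  0.0248] z 0.0499
nearblock 114 s [-0.1984 -0.184  -0.1782] t [-0.0231 -0.0008  0.027 ] z 0.05
pad 215 s [-0.0477 -0.0317 -0.0102] t [-0.0213 -0.0079  0.0204] z 0.072
pad slope [0.04347593 0.07357417]
end slope dirs
```

```bash
python3 -m jog '[[1,1,1.6,0,0,0,1],[1,2,3.2,0,0,0,2],[1,3,4.9,0,0,0,3],[1,4,6.6,0,0,0,4],[1,5,8.2,0,0,0,5]]' 40; python3 -m jog '[[1,1,1.6,0,0,0,1],[1,2,3.2,0,0,0,2],[1,3,4.9,0,0,0,3],[1,4,6.6,0,0,0,4],[1,5,8.2,0,0,0,5]]'; python3 -m jog '[[1,1.38,2.17,-0.5,0,0,0.15],[1,2.76,4.33,-1,0,0,0.3],[1,2.76,4.33,-2,0,0,0.3],[1,2.76,4.33,-2.4,0,0,0.3],[1,2.76,4.33,-2.4,0,0,0.3]]'
```

```text
time: 1.5
ee_pos: [0.3622, -0.2897, 0.2315]
tcp_rot: [-90.0, -0.0, -39.3]
wrist_force: [0.8, -0.3, 1.0]
opening: 0.0126
time: 2.0
ee_pos: [0.4873, -0.0844, 0.2316]
tcp_rot: [-90.0, -0.0, -14.3]
wrist_force: [-0.1, -1.5, -0.5]
opening: -0.0
time: 2.5
ee_pos: [0.5548, 0.0223, 0.1692]
tcp_rot: [-90.1, 0.2, -12.9]
wrist_force: [-0.0, -0.3, -0.1]
opening: -0.0003
```

```bash
python3 - <<'E'
from h import *
o=bot.get_obs(); print(o['ee_pos'],o['tcp_rot'],o['wrist_force'])
im,d=bot.camera('wrist'); save('w2.png',im); P=world('wrist',d,np.ones((480,640),bool),o)
u=np.array([.2252,.9743]); n=np.array([u[1],-u[0]]); c=np.array([.5595,.0396])
s=(P[:,:2]-c)@u; t=(P[:,:2]-c)@n; z=P[:,2]
def pr(nm,m): print(nm,m.sum(),'s',np.round(np.percentile(s[m],[3,50,97]),4),'t',np.round(np.percentile(t[m],[3,50,97]),4),'z',np.round(np.median(z[m]),4)) if m.any() else print(nm,0)
pr('shoulder top',(z>.1)&(z<.11)&(abs(s)<.06)&(abs(t)<.05))
q=(z>.065)&(z<.08)&(s<-.004)&(s>-.06)&(abs(t)<.022); pr('pad',q)
if q.any(): print(np.polyfit(s[q],z[q],1))
pr('farblock',(z>.046)&(z<.054)&(s>.15)&(abs(t)<.04))
im,d=bot.camera('side'); save('s2.png',cv2.resize(im[120:340,200:440],None,fx=2.6,fy=2.6,interpolation=cv2.INTER_CUBIC))
E
```

```text
[0.55476407 0.02225337 0.16922438] [-90.06783617   0.20497838 -12.93059892] [-0.03843641 -0.31134175 -0.09406008]
shoulder top 1589 s [-0.0018  0.0035  0.0077] t [-0.0216  0.0026  0.0264] z 0.1048
pad 3137 s [-0.047  -0.0286 -0.0116] t [-0.019   0.0006  0.0207] z 0.0722
[0.06878564 0.07417271]
farblock 0
```

View pics/w2.png

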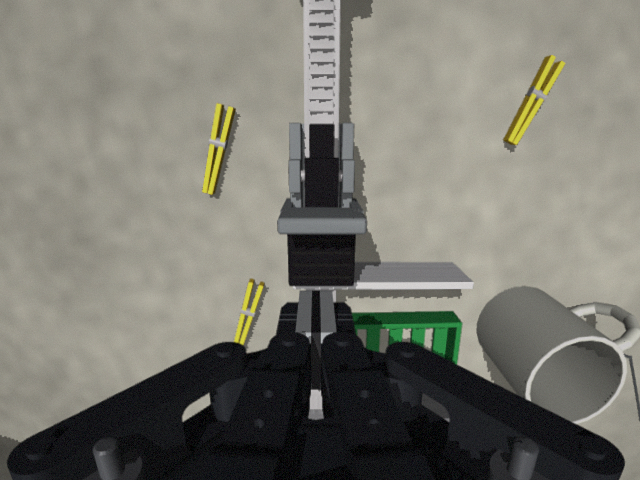

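View pics/s2.png

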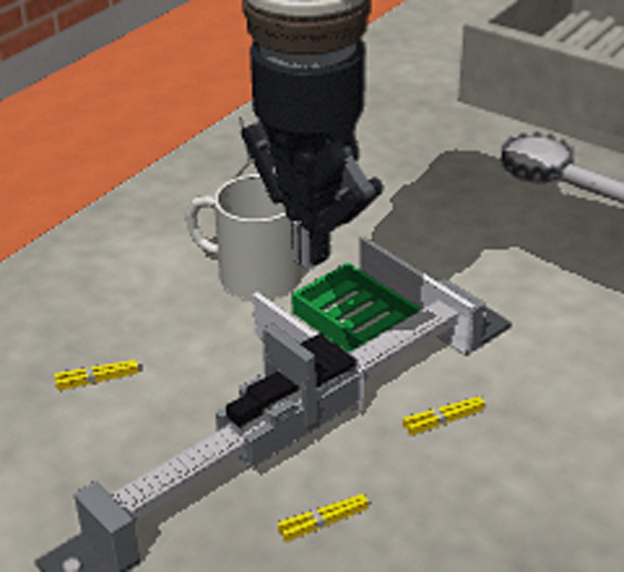

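```bash
python3 -m jog '[[1,0,0,-1.4,0,0,0],[1,0,0,-2.8,0,0,0],[1,0,0,-3.4,0,0,0],[1,0,0,-3.6,0,0,0],[1,0,0,-3.6,0,0,0]]'; python3 -m jog '[[1,0,0,-0.1,0,0,0],[1,0,0,-0.2,0,0,0],[1,0,0,-0.3,0,0,0],[1,0,0,-0.3,0,0,0]]'
```

```text
time: 3.1
ee_pos: [0.5559, 0.0213, 0.0824]
tcp_rot: [-90.0, -0.1, -13.1]
wrist_force: [0.5, 0.8, -0.3]
opening: -0.0001
time: 3.5
ee_pos: [0.5556, 0.0218, 0.0737]
tcp_rot: [-90.0, 0.0, -13.0]
wrist_force: [0.8, 0.7, -1.0]
opening: 0.0003
```

```bash
python3 -m jog '[[1,0,0,-0.05,0,0,0],[1,0,0,-0.1,0,0,0],[1,0,0,-0.1,0,0,0]]'; python3 -m jog '[[1,0,0,-0.05,0,0,0],[1,0,0,-0.1,0,0,0],[1,0,0,-0.1,0,0,0]]'
```

```text
time: 3.8
ee_pos: [0.5558, 0.0217, 0.0716]
tcp_rot: [-90.0, -0.0, -13.0]
wrist_force: [-0.9, -1.4, 3.1]
opening: 0.0002
time: 4.1
ee_pos: [0.5558, 0.0217, 0.0689]
tcp_rot: [-90.0, -0.0, -13.0]
wrist_force: [-1.8, -1.7, 5.6]
opening: -0.0001
```

```bash
python3 -m jog '[[1,0,0,-0.04,0,0,0],[1,0,0,-0.08,0,0,0],[1,0,0,-0.08,0,0,0],[1,0,0,-0.08,0,0,0]]'
```

```text
time: 4.5
ee_pos: [0.5558, 0.0217, 0.0672]
tcp_rot: [-90.0, -0.0, -13.0]
wrist_force: [-1.5, -0.8, 6.5]
opening: -0.0001
```

```bash
python3 -m jog '[[1,0,0,-0.03,0,0,0],[1,0,0,-0.06,0,0,0],[1,0,0,-0.06,0,0,0],[1,0,0,-0.06,0,0,0]]'; python3 - <<'E'
from h import *
o=bot.get_obs(); print(o['ee_pos'],o['wrist_force'])
im,d=bot.camera('side'); save('s3.png',cv2.resize(im[200:310,250:390],None,fx=5,fy=5,interpolation=cv2.INTER_CUBIC))
E
```

```text
time: 4.9
ee_pos: [0.556, 0.0219, 0.0668]
tcp_rot: [-90.0, -0.1, -13.0]
wrist_force: [-4.5, -1.2, 13.9]
opening: -0.0
[0.55604376 0.02191703 0.06683103] [-4.54014582 -1.22627935 13.89651331]
```

View pics/s3.png

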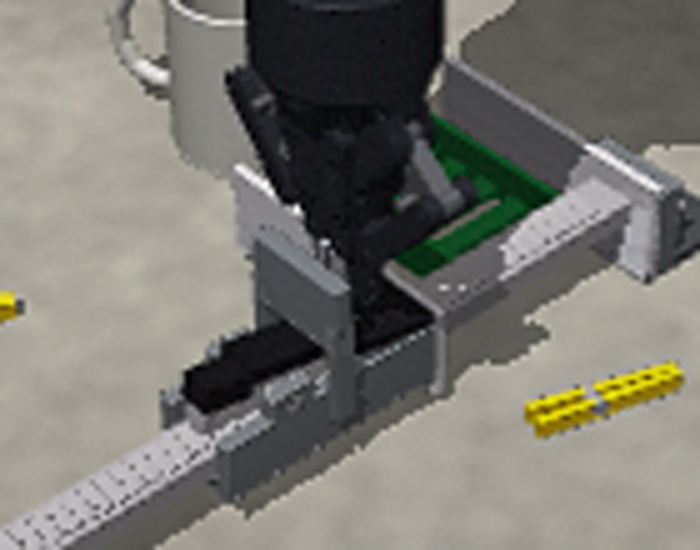

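```bash
python3 -m jog '[[1,0.02,0.1,0.01,0,0,0],[1,0.045,0.2,0.02,0,0,0],[1,0.09,0.4,0.02,0,0,0],[1,0.16,0.7,0.02,0,0,0],[1,0.225,0.97,0.02,0,0,0]]'
```

```text
time: 5.45
ee_pos: [0.5616, 0.0463, 0.0669]
tcp_rot: [-90.0, -0.1, -13.0]
wrist_force: [-3.5, -1.3, 11.0]
opening: 0.0002
```

```bash
python3 -m jog '[[1,0.09,0.4,0,0,0,0],[1,0.2,0.85,0,0,0,0],[1,0.31,1.35,0,0,0,0],[1,0.43,1.85,0,0,0,0],[1,0.52,2.25,0,0,0,0]]'; python3 -m jog '[[1,0.05,0.2,0,0,0,0],[1,0.09,0.4,0,0,0,0],[1,0.14,0.6,0,0,0,0],[1,0.18,0.8,0,0,0,0],[1,0.18,0.8,0,0,0,0]]'
```

```text
time: 5.95
ee_pos: [0.5746, 0.103, 0.067]
tcp_rot: [-90.0, -0.1, -13.0]
wrist_force: [-4.0, -1.2, 12.0]
opening: -0.0001
time: 6.45
ee_pos: [0.5792, 0.1233, 0.067]
tcp_rot: [-89.9, -0.1, -13.0]
wrist_force: [-2.6, 1.4, 10.8]
opening: 0.0
```

```bash
python3 -m jog '[[1,0.02,0.1,0,0,0,0],[1,0.045,0.2,0,0,0,0],[1,0.045,0.2,0,0,0,0]]'; python3 -m jog '[[1,0.02,0.08,0,0,0,0],[1,0.03,0.14,0,0,0,0],[1,0.03,0.14,0,0,0,0]]'
```

```text
time: 6.75
ee_pos: [0.5801, 0.1258, 0.0673]
tcp_rot: [-90.2, -0.1, -13.1]
wrist_force: [-5.3, -10.1, 15.1]
opening: -0.0001
time: 7.05
ee_pos: [0.5814, 0.1294, 0.0677]
tcp_rot: [-90.1, -0.2, -13.1]
wrist_force: [-2.5, -8.8, 15.0]
opening: 0.0002
```

```bash
python3 -m jog '[[1,0.02,0.08,0,0,0,0],[1,0.02,0.08,0,0,0,0]]'; cat > chk.py <<'E'
from h import *
o=bot.get_obs(); print(o['time'],o['ee_pos'],o['wrist_force'])
import sys
im,d=bot.camera('side'); save(sys.argv[1],cv2.resize(im[200:370,180:380],None,fx=3.5,fy=3.5,interpolation=cv2.INTER_CUBIC))
u=np.array([.2252,.9743]); n=np.array([u[1],-u[0]]); c=np.array([.5595,.0396])
for cam in ('side','top'):
    if cam=='top': im,d=bot.camera(cam)
    P=world(cam,d,np.ones((480,640),bool)); s=(P[:,:2]-c)@u; t=(P[:,:2]-c)@n; z=P[:,2]
    for nm,m in (('shoulder',(z>.1)&(z<.11)&(s>.08)&(s<.16)&(abs(t)<.027)),('plate',(z>.051)&(z<.06)&(t>.045)&(t<.12)&(s<.12)&(s>-.1)),('mech top z~.07',(z>.06)&(z<.09)&(s>.12)&(abs(t)<.025)),('far',(z>.046)&(z<.054)&(s>.155)&(abs(t)<.03))):
        print(cam,nm,m.sum(),np.round(np.percentile(s[m],[3,50,97]),4) if m.any() else '')
E
python3 chk.py s4.png
```

```text
time: 7.25
ee_pos: [0.5818, 0.1305, 0.0677]
tcp_rot: [-90.2, -0.2, -13.1]
wrist_force: [-4.4, -14.7, 17.7]
opening: 0.0002
7.25 [0.5817525  0.13052286 0.06774714] [ -4.36329135 -14.73767769  17.68538625]
side shoulder 142 [0.1015 0.1105 0.115 ]
side plate 0 
side mech top z~.07 330 [0.1224 0.1424 0.1667]
side far 301 [0.1587 0.1788 0.1908]
top shoulder 0 
top plate 77 [0.0484 0.0513 0.054 ]
top mech top z~.07 70 [0.3844 0.416  0.4571]
top far 0
```

View pics/s4.png

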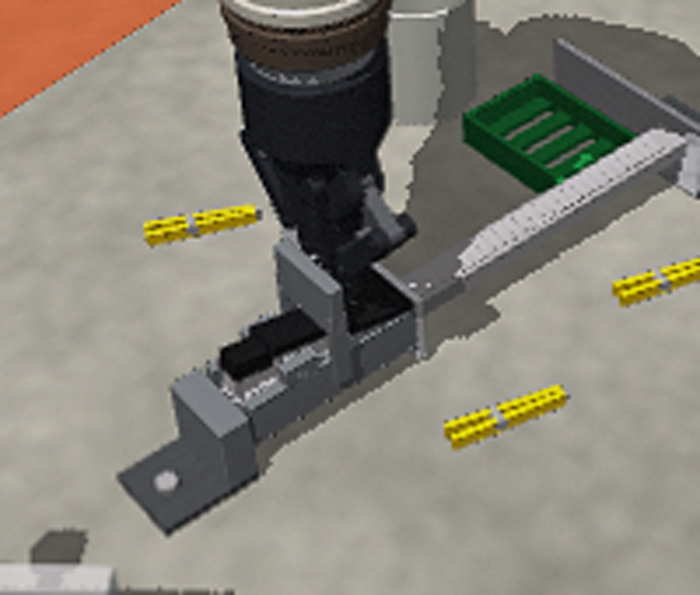

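```bash
python3 -m jog '[[1,0.02,0.08,0,0,0,0],[1,0.02,0.08,0,0,0,0],[1,0.02,0.08,0,0,0,0]]'; python3 -m jog '[[1,0,0,0.3,0,0,0],[1,0,0,0.8,0,0,0],[1,0,0,1.6,0,0,0],[1,0,0,2.6,0,0,0],[1,0,0,3.6,0,0,0]]';  python3 -m jog '[[1,0,0,1,0,0,0],[1,-0.5,-1.5,1,0,0,0],[1,-1,-3,1,0,0,0],[1,-1.5,-4.5,1,0,0,0],[1,-2,-6,1,0,0,0]]'; python3 chk.py s5.png
```

```text
time: 7.65
ee_pos: [0.5817, 0.1306, 0.0677]
tcp_rot: [-90.4, -0.2, -13.2]
wrist_force: [-7.3, -25.8, 19.9]
opening: 0.0004
time: 8.15
ee_pos: [0.5813, 0.1346, 0.1556]
tcp_rot: [-90.0, 0.1, -13.0]
wrist_force: [0.4, -0.3, -0.1]
opening: 0.0001
time: 8.65
ee_pos: [0.531, -0.0163, 0.1803]
tcp_rot: [-90.0, 0.0, -13.0]
wrist_force: [0.5, -0.2, -0.3]
opening: -0.0
8.65 [ 0.53098688 -0.01626876  0.18027595] [ 0.54623579 -0.18534436 -0.28228734]
side shoulder 125 [0.1052 0.1113 0.1148]
side plate 87 [0.0487 0.0532 0.0553]
side mech top z~.07 325 [0.1227 0.1406 0.167 ]
side far 298 [0.1578 0.1788 0.1908]
top shoulder 106 [0.1043 0.1089 0.1136]
top plate 82 [0.0482 0.051  0.054 ]
top mech top z~.07 309 [0.1223 0.1429 0.437 ]
top far 187 [0.1581 0.1778 0.1878]
```

View pics/s5.png

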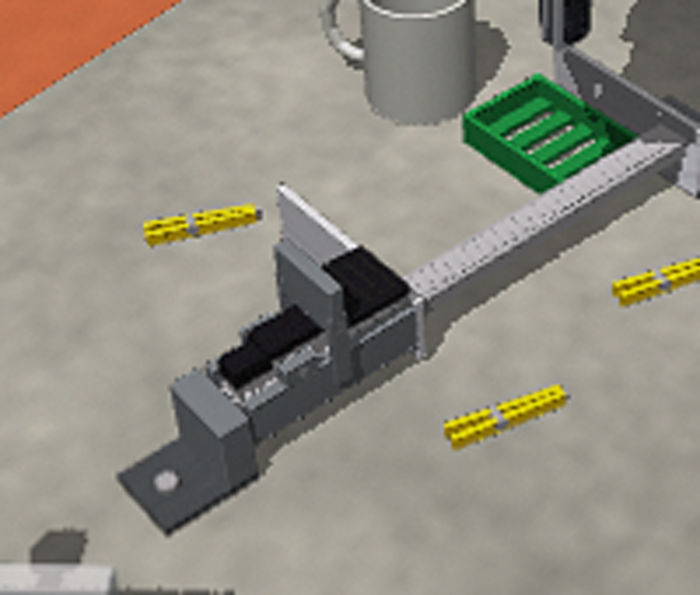

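```bash
python3 - <<'E'
from h import *
im,d=bot.camera('top'); P=world('top',d,np.ones((480,640),bool))
u=np.array([.2252,.9743]); n=np.array([u[1],-u[0]]); c=np.array([.5595,.0396]); s=(P[:,:2]-c)@u; t=(P[:,:2]-c)@n; z=P[:,2]
q=(z>.058)&(z<.085)&(s>.06)&(s<.1)&(abs(t)<.02); print('pad z',np.median(z[q]),q.sum(),np.polyfit(s[q],z[q],1))
for l in ('soap_holder','mug','pin0'):
    for g in bot.regions_of('top',l)[:4]: print(l,round(g['conf'],2),np.round(np.median(world('top',d,g['pixels']),0),3))
print(bot.get_obs()['wrist_force']); bot.job_done()
E
```

```text
pad z 0.07401759424921989 316 [0.00762278 0.0735834 ]
mug 0.81 [ 0.729 -0.12   0.026]
mug 0.38 [0.587 0.132 0.069]
mug 0.35 [0.587 0.414 0.102]
pin0 0.62 [0.748 0.087 0.009]
pin0 0.48 [ 0.354 -0.407  0.009]
[-0.82753835  1.53968179 -0.4366943 ]
the job is handed in; nothing more can be done
```

The stop is pushed home against the far end block and the job is handed in; the interface reports no verdict. With the gripper shut, I pressed the tab to its end stop: the force jumped from about 6.5 N to 14 N with the stop still at its start. I then pushed on the shoulder, lifted straight off and moved clear.

**Stop:** The plate moved about 107 mm. At the end the push force rose to 26 N with no further motion. After I let go, the plate read within 1 mm of where it was during the push, so the stop did not slip back.

**Tab:** The pad is back up, at 74 mm above the rim and level.

**Bystanders:**
- **Mug:** it measures within 1 mm of where it began.
- **Soap holder:** the network missed it in the last top picture. In the side pictures during and after the push it stands in the same place.
- **Clothespins:** three show unmoved in the side pictures. The fourth, by the scrubber, was found about 9 mm from its first reading; the arm never came near it, and that reading had low confidence (0.48).
- **Scrubber and drawers:** I did not re-measure these, but the arm never came down near them.

**Contact:** The arm is in free air. The wrist force read about 1.5 N or less, close to its usual noise.

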